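Nest the bar cups in the caddy and turn it to the front

ROBOT

A 6-joint arm with a two-finger parallel gripper is mounted at the origin on a cart in front of the work surface, level with it; the furniture and walls round the work are solid. World frame = base frame: x ahead of the robot, y to its left, z up, the work surface at z = 0. Lengths are in m, angles in degrees, forces in N, time in s.
With the tool pointing down it reaches from about 0.375 to 0.9 m from the base axis. Payload 3.1 kg.
Tool frame: the origin (TCP) lies at the very end of the fingers, on their centre line; the grasp point (between the pads) lies 19 mm behind it; z points along the fingers, y is the direction in which the jaws open and shut (so a half turn about z gives the same grasp; the last joint's range is limited). The gripper opens to 87 mm and grips with 3 to 60 N. Pads are 19 mm wide; open, the fingers measure 117 mm over their backs; the gripper's body (75 mm by 190 mm) begins 51 mm behind the grasp point.
Start: joints at [64.372, 30.224, 82.088, -0, 67.689, -10.227], TCP at [0.166, 0.603, 0.223] pointing down, gripper open.
Joint ranges: [-176.69, 176.69], [-43.24, 126.21], [12.49, 139.97], [-82, 262], [0, 151.66], [-163.58, 163.58]. Speed limits (degrees/s): [159.86, 159.86, 180, 180, 180, 180].

INTERFACE

Orientations are given as a 3x3 rotation matrix whose columns are the frame's x, y, z axes.
In Python, from rig import read_state, capture, hand_in gives the robot as it stands. The module is installed in compiled form; this text tells all that it offers.
- The arm moves only by the tool send_rows, never from a script. Its argument "moves" is one flat list of numbers, 7 for each row, row after row: the turn, a rotation vector about the world's x, y, z in degrees, then the shift along the world's x, y, z in cm, then the gripper's target within -1 to 1 (fully open at 1, half-way at 0, shut at -1). In form: [rx, ry, rz, tx, ty, tz, hand, rx, ry, rz, tx, ty, tz, hand, ...]. A call has 1 to 20 rows; each row shifts and turns the commanded pose from where the row before left it; what a row does not reach is not made up. A row lasts 1/10 s, in which the tool goes at most 50 mm and 8.59 degrees, less where a joint would pass 70% of its speed; a pose out of reach is approached as far as the arm can. A call with a gripper value outside its range is refused whole. The fingers move at their own pace and stop on an object; the grip force is fixed at half the most. Time passes only in rows, so rows that do not move let the fingers close. It gives the time, the measured TCP pose, the force and the opening at its end, in the units of the state.
- read_state(): the state, without advancing time (a new reading comes with each control period).
- capture(name): name is "scene" or "top" or "wrist"; returns a dict with "pixels" (400x640x3 uint8, red, green, blue), "vertical_fov" (degrees; the focal length in pixels is half the picture's height over the tangent of half this angle, whatever the lens; pixels are square), "cx", "cy" (the principal point, pixels), "rvec" (rotation vector, rad) and "tvec" (3), from world to camera coordinates, as OpenCV has them. Camera axes: x right, y down, z forward; pixel columns grow to the right and rows downward; lengths in m; the calibration is good to about 2 mm. The wrist camera is an equidistant fisheye: a pixel r from the principal point sees the ray r / f radians off the axis. A picture is of the moment at which its call begins. There is no depth.
- hand_in(): hands the job in, once; it reports no verdict.
The state is a dict: "time_s": time; "joint_positions": joint angles; "qvel": joint speeds; "tau": joint torques, N m; "position": TCP position; "tcp_rot": TCP orientation; "force": force on the tool from outside, world axes, zero at the start; "moment": the same for the moment, N m; "opening": opening from 0.0 (shut) to 1.0 (fully open).
Only numpy, scipy, OpenCV 4.12 (cv2) and the standard library are available. Lean on these libraries where they do the work, as an engineer would, in place of code of your own. Each camera call takes 0.05 s, during which the arm holds its last target.

TASK

Put the two loose steel cups away in the open steel beaker on the round drinks caddy, in size order: first the wider cup into the beaker, then the narrow one into the wider cup, each upright and fully down. Then turn the caddy until the beaker with its nest of cups stands in line with the small upright pointer peg on the caddy's fixed foot, and finish gripping the caddy's centre handle so that it stays still there: do not let go. Do not shift the two loose glasses or the card reader on the counter.

Things in the scene. Friction and masses are not known exactly. Their poses are not given: they have to be found in the camera images.
- caddy_deck (a joint): angle of the caddy's turning wooden deck (disc 250 mm across, its top 26 mm above the counter) on its fixed foot, rad: 0 = the beaker stands exactly in line with the pointer peg; positive = the deck (and the beaker) stands turned counterclockwise, seen from above, from there. It starts between 0.6 and 1.5, turns freely both ways with light friction (about 0.12 N m) and stays where it is left
- caddy_base: the caddy's dark steel foot, fixed to the counter; origin on the turning axis at counter height, z up; its own -x axis points to the pointer peg, a 12 mm thick upright pin 32 mm high that stands on a short tongue 147 mm from the axis, just outside the deck's edge
- nest_seat (a point): centre of the inner floor of the open steel beaker that is fixed on the deck, 85 mm from the turning axis, 31 mm above the counter. The beaker is 73 mm across outside, 67 mm inside, and its rim stands 61 mm above this floor. Three upside-down glass tumblers (68 mm across, tops 114 mm above the counter) are fixed at the deck's other three quarters, at the same distance from the axis
- caddy_handle: the caddy's steel centre post with a flat grip bar across its top; origin on the turning axis at the foot of the post, 26 mm above the counter, z up. The bar's middle is 163 mm above this origin (189 mm above the counter); the bar is 52 mm long along this body's x axis, 14 mm thick along its y (grip across y from above) and 34 mm high (146 to 180 mm above the origin). It is one piece with the deck and turns with it; its -x axis points to the beaker
- cup_medium: the wider loose steel cup, open at the top: 56 mm outside, 50 mm inside diameter, 100 mm high, walls 3 mm, bottom 8 mm thick; origin at the centre of its underside, z up. 0.12 kg. Seated in the beaker, its rim stands 39 mm above the beaker's rim
- cup_small: the narrow, taller loose steel cup, open at the top: 38 mm outside, 32 mm inside diameter, 130 mm high; origin at the centre of its underside, z up. 0.10 kg. Seated in the wider cup, its underside is 8 mm above that cup's underside and its rim 38 mm above that cup's rim
- glass_right: loose upside-down glass tumbler, 68 mm across, 88 mm high, on the counter near its front edge, to the right of the cups; origin at the centre of its underside; must not be shifted. (Between the cups and the caddy a clear ice bucket with bottles in it, about 0.4 m high in all, is fixed at x from about 0.47 to 0.87, y from -0.30 to 0.10; a few fixed bottles and a tray stand farther back)
- glass_left: loose upside-down glass tumbler like the other, on the counter behind the caddy; origin at the centre of its underside; must not be shifted
- card_reader: loose black card reader, 165 x 74 x 24 mm, lying on the counter near its front edge; origin at the centre of its underside; must not be shifted

How it is judged (in metres and radians):
On the way, in this order (a step that is already met when the one before it is completed fails the run):
1. the wider cup stands fully down and upright in the beaker (z of cup_medium in the frame of nest_seat between -0.006 and 0.006 m and horizontal distance between cup_medium and nest_seat below 0.01 m and angle between cup_medium's own z axis and vertical below 0.12 rad), for 0.2 s.
2. the narrow cup stands fully down and upright in the wider cup (all of step 1 and z of cup_small in the frame of cup_medium between 0.002 and 0.014 m and horizontal distance between cup_small and cup_medium below 0.01 m and angle between cup_small's own z axis and vertical below 0.12 rad), for 0.2 s.
3. the beaker is in line with the pointer, still, the fingers on the handle (all of step 2 and value of joint caddy_deck between -0.12 and 0.12 rad and velocity of joint caddy_deck between -0.05 and 0.05 rad/s and contact force between the fingers and caddy_handle above 3 N), for 0.2 s.
At the end, for the whole second after the job is handed in: Each cup within 6 mm of its seated height, 10 mm of centre, 0.12 rad of upright; beaker within 0.12 rad of the pointer, deck slower than 0.05 rad/s, fingers on the centre handle with over 3 N; glasses and card reader within 30 mm of their starts (all of step 3 and distance of each of glass_right, glass_left, card_reader from where it was at the start of the episode below 0.03 m); the arm keeps its last pose, push and grip.
It fails at once if a glass or the card reader was shifted by 30 mm or tipped (distance of any of glass_right, glass_left, card_reader from where it was at the start of the episode above 0.03 m or angle between any of glass_right, glass_left, card_reader's own z axis and vertical above 0.5 rad).
It also fails if it takes over 72 s, if anything falls off the work surface, if the arm or the gripper's body presses on something with over 40 N, if the wrist force passes 120 N, or if a joint passes its speed limit or range.

## Working session

There is one attempt and no reset: what is moved stays moved. The work goes in short steps, Python scripts to look and compute and a tool call to move; the robot and the scene stay as the last step left them, time stands still between calls to the robot, and variables do not carry over. Pictures are saved under pics/ and viewed, and the job is handed in when it is done.

Besides the shell and the picture viewer there is one more tool, called after ">>>" as name(argument=value, ...) on one line, values as JSON. send_rows: Moves the arm, as the interface text tells. Its arguments: {"type":"object","properties":{"moves":{"type":"array","items":{"type":"number"}}},"required":["moves"]}

```bash
mkdir -p pics; cat > h.py <<'E'
import numpy as np, cv2, json
from rig import read_state, capture, hand_in
def cap(name, fn):
    d=capture(name); cv2.imwrite('pics/'+fn+'.png', d['pixels'][:,:,::-1]); 
    np.savez('pics/'+fn+'.npz', **{k:np.array(v) for k,v in d.items()}); return d
def load(fn): return dict(np.load('pics/'+fn+'.npz'))
def f_(d): return 200/np.tan(np.radians(float(d['vertical_fov']))/2)
def ray(d,u,v,fish=False):
    R=cv2.Rodrigues(np.array(d['rvec'],float))[0]; t=np.array(d['tvec'],float).ravel(); f=f_(d)
    x,y=u-float(d['cx']),v-float(d['cy'])
    if fish:
        r=np.hypot(x,y); th=r/f; c=np.array([x/r*np.sin(th),y/r*np.sin(th),np.cos(th)]) if r>0 else np.array([0,0,1.])
    else: c=np.array([x/f,y/f,1])
    return -R.T@t, R.T@(c/np.linalg.norm(c))
def onz(d,u,v,z,fish=False):
    o,r=ray(d,u,v,fish); return o+r*(z-o[2])/r[2]
def proj(d,p,fish=False):
    R=cv2.Rodrigues(np.array(d['rvec'],float))[0]; c=R@np.array(p,float)+np.array(d['tvec'],float).ravel(); f=f_(d)
    if fish:
        rr=np.hypot(c[0],c[1]); th=np.arctan2(rr,c[2]); return float(d['cx'])+f*th*c[0]/rr, float(d['cy'])+f*th*c[1]/rr
    return float(d['cx'])+f*c[0]/c[2], float(d['cy'])+f*c[1]/c[2]
def st():
    s=read_state(); print({k:np.round(s[k],3).tolist() for k in ['time_s','joint_positions','position','force','opening']}); return s
E
python3 - <<'E'
from h import *
for n in ['scene','top','wrist']:
    d=cap(n,n+'0'); print(n,d['vertical_fov'],d['cx'],d['cy'],ray(d,320,200))
print(st()['tcp_rot'])
E
```

```text
scene 43.74356138183427 318.51005674392155 197.2584563460569 (array([ 0.26760826, -0.95409473,  1.48153216]), array([ 0.17224656,  0.4959069 , -0.8511213 ]))
top 53.668069952397026 318.26200591303126 195.8032683830107 (array([ 0.40767257, -0.10173177,  1.52339767]), array([ 0.07693495, -0.02455102, -0.9967338 ]))
wrist 65.70646984690485 325.3044690613412 206.60048357238895 (array([0.08934893, 0.62267742, 0.38382375]), array([ 0.2508808 , -0.08910743, -0.96390803]))
{'time_s': 0.15, 'joint_positions': [64.373, 30.267, 82.14, -0.001, 67.69, -10.229], 'position': [0.166, 0.602, 0.222], 'force': [-0.083, -0.401, 0.106], 'opening': 0.999}
[[-9.64107420e-01  2.65511510e-01 -7.21332865e-04]
 [ 2.65512335e-01  9.64106232e-01 -1.54079323e-03]
 [ 2.86343173e-04 -1.67701296e-03 -9.99998553e-01]]
```

View pics/scene0.png

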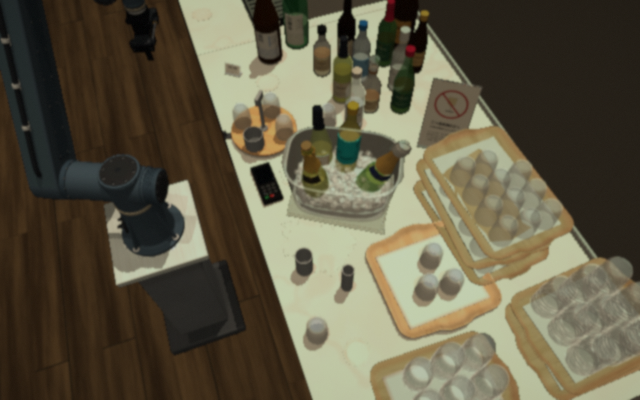

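View pics/top0.png

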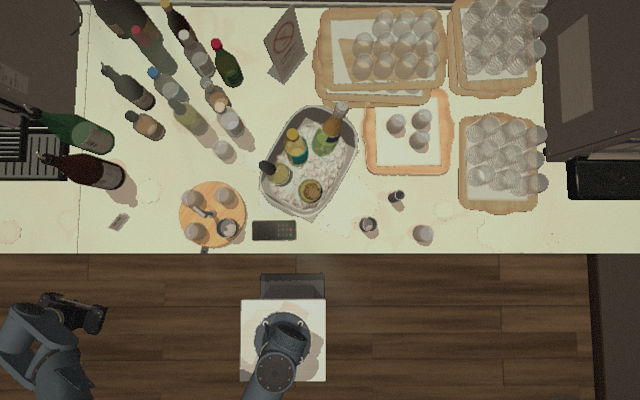

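View pics/wrist0.png

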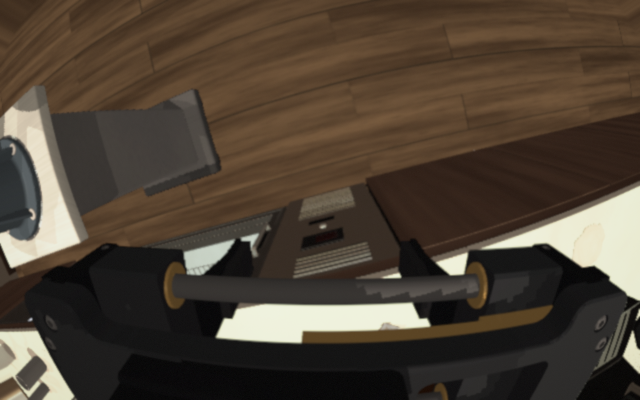

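```bash
python3 - <<'E'
from h import *
t=cv2.imread('pics/top0.png'); s=cv2.imread('pics/scene0.png')
def cr(im,x0,y0,w,h,k): return cv2.resize(im[y0:y0+h,x0:x0+w],None,fx=k,fy=k,interpolation=cv2.INTER_CUBIC)
cv2.imwrite('pics/c1.png',cr(t,165,170,100,90,6)); cv2.imwrite('pics/c2.png',cr(t,345,175,100,75,6))
cv2.imwrite('pics/c3.png',cr(s,215,80,100,90,6)); cv2.imwrite('pics/c4.png',cr(s,280,235,100,120,5))
E
```

```text
(no output)
```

View pics/c1.png

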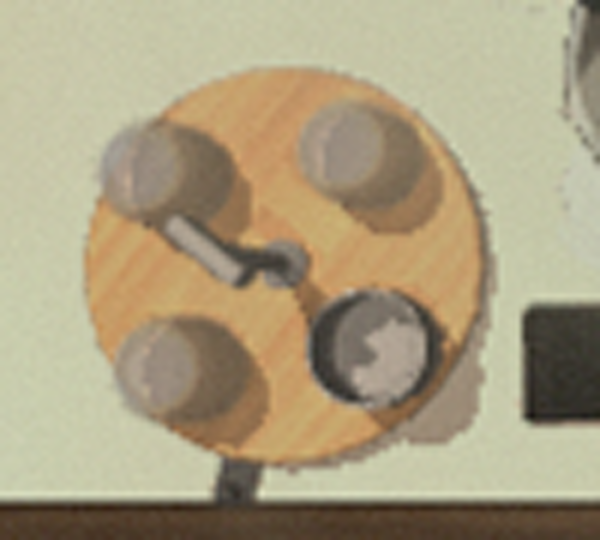

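View pics/c2.png

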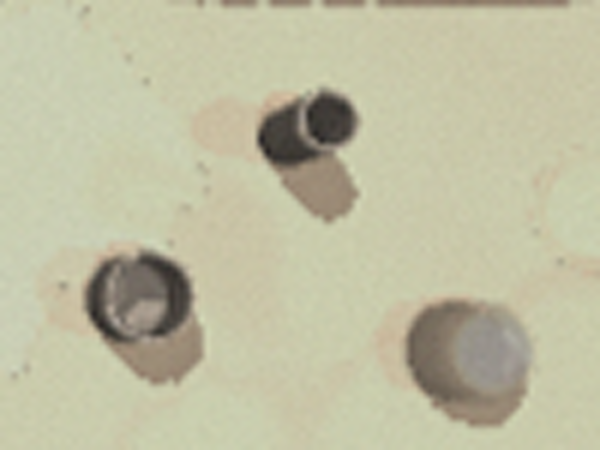

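View pics/c3.png

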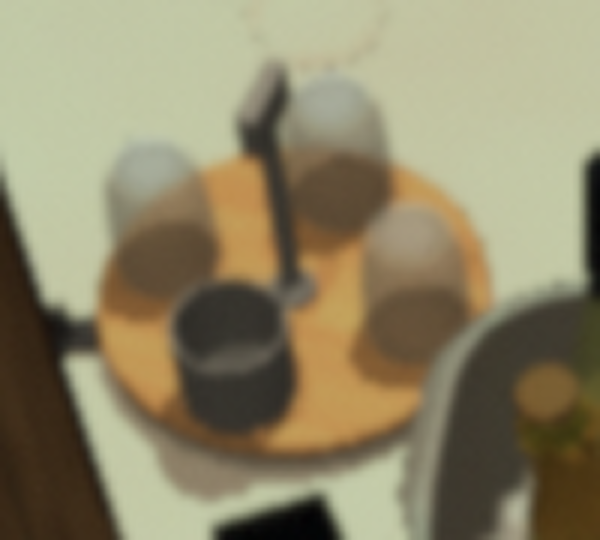

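View pics/c4.png

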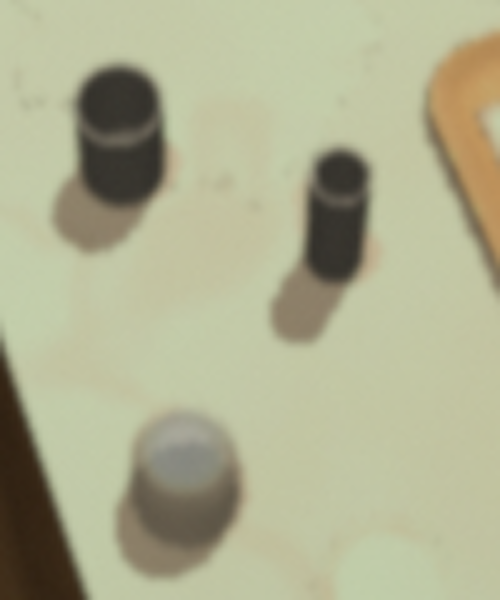

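```bash
python3 - <<'E'
from h import *
d=load('top0'); s=load('scene0')
im=d['pixels'].astype(int); r,g,b=im[...,0],im[...,1],im[...,2]
m=((r-b>55)).astype(np.uint8); m[:, :170]=0; m[:,260:]=0; m[:170]=0; m[249:]=0
c=np.vstack([x for x in cv2.findContours(m,cv2.RETR_EXTERNAL,cv2.CHAIN_APPROX_NONE)[0] if len(x)>15]); h=cv2.convexHull(c)[:,0]
P=np.array([onz(d,u,v,.026)[:2] for u,v in h]); 
# circle fit
A=np.c_[2*P,np.ones(len(P))]; x=np.linalg.lstsq(A,(P**2).sum(1),rcond=None)[0]; rad=np.sqrt(x[2]+x[0]**2+x[1]**2); print('deck',x[:2],rad, np.std(np.hypot(*(P-x[:2]).T)))
def T(x0,y0,k,X,Y,z,dd): return np.round(onz(dd,x0+(X+.5)/k-.5,y0+(Y+.5)/k-.5,z),4)
a=lambda X,Y,z:T(165,170,6,X,Y,z,d)
bq=lambda X,Y,z:T(345,175,6,X,Y,z,d)
cq=lambda X,Y,z:T(215,80,6,X,Y,z,s)
dq=lambda X,Y,z:T(280,235,5,X,Y,z,s)
print('beaker',a(376,349,.092),cq(230,322,.092))
print('bar top ends',a(172,220,.206),a(240,275,.206), 'scene', cq(277,65,.206),cq(247,125,.206))
print('peg tongue',a(238,480,.01))
print('med rim', bq(139,296,.1),[bq(X,Y,.1) for X,Y in ((88,296),(190,296),(139,252),(139,342))], 'scene',dq(119,104,.1))
print('small rim', bq(329,119,.13), 'base L', bq(258,140,0),'scene',dq(341,178,.13))
print('glassR', bq(491,348,.088),dq(185,452,.088))
E
```

```text
deck [0.47088015 0.26887091] 0.1233046005719701 0.0005344551109344563
beaker [0.4172 0.1962 0.092 ] [0.4196 0.203  0.092 ]
bar top ends [0.4873 0.2863 0.206 ] [0.457  0.2481 0.206 ] scene [0.4856 0.2834 0.206 ] [0.4562 0.2444 0.206 ]
peg tongue [0.3354 0.298  0.01  ]
med rim [ 0.4317 -0.3089  0.1   ] [array([ 0.4316, -0.2782,  0.1   ]), array([ 0.4317, -0.3396,  0.1   ]), array([ 0.4581, -0.3092,  0.1   ]), array([ 0.4042, -0.3086,  0.1   ])] scene [ 0.4319 -0.318   0.1   ]
small rim [ 0.536  -0.4184  0.13  ] base L [ 0.5342 -0.4016  0.    ] scene [ 0.5348 -0.4218  0.13  ]
glassR [ 0.4008 -0.5243  0.088 ] [ 0.3977 -0.5311  0.088 ]
```

>>> send_rows(moves=[0,0,1.5,1.9,-3.5,1,1,0,0,1.5,1.9,-3.5,1,1,0,0,1.5,1.9,-3.5,1,1,0,0,1.5,1.9,-3.5,1,1,0,0,1.5,1.9,-3.5,1,1,0,0,1.5,1.9,-3.5,1,1,0,0,1.5,1.9,-3.5,1,1,0,0,1.5,1.9,-3.5,1,1,0,0,1.5,1.9,-3.5,1,1,0,0,1.5,1.9,-3.5,1,1,0,0,0,0,0,0,1])

```text
time_s: 1.25
position: [0.3588, 0.2496, 0.3238]
tcp_rot: [[-1.0, 0.013, 0.004], [0.013, 1.0, -0.001], [-0.004, -0.0, -1.0]]
force: [0.2, 0.0, 0.5]
opening: 0.998
```

```bash
python3 - <<'E'
from h import *
cap('wrist','w1'); s=st(); print(s['tcp_rot'].round(3) if hasattr(s['tcp_rot'],'round') else s['tcp_rot'])
E
```

```text
{'time_s': 1.3, 'joint_positions': [20.374, 8.149, 99.54, 0.007, 72.227, -68.938], 'position': [0.357, 0.251, 0.323], 'force': [-0.742, 0.486, -0.142], 'opening': 0.995}
[[-1.     0.012  0.001]
 [ 0.012  1.     0.001]
 [-0.001  0.001 -1.   ]]
```

View pics/w1.png

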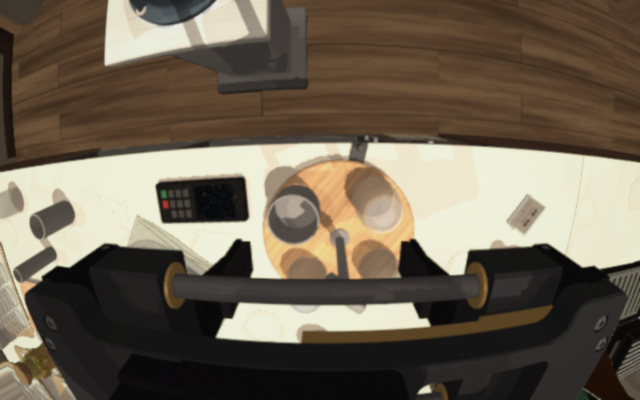

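```bash
python3 - <<'E'
from h import *
t=cv2.imread('pics/w1.png')
cv2.imwrite('pics/c5.png',cv2.resize(t[125:285,250:430],None,fx=4,fy=4,interpolation=cv2.INTER_CUBIC))
d=load('w1'); print(ray(d,320,200,True))
E
```

```text
(array([0.2789356 , 0.25016911, 0.48559761]), array([ 0.26927371, -0.02135092, -0.96282699]))
```

View pics/c5.png

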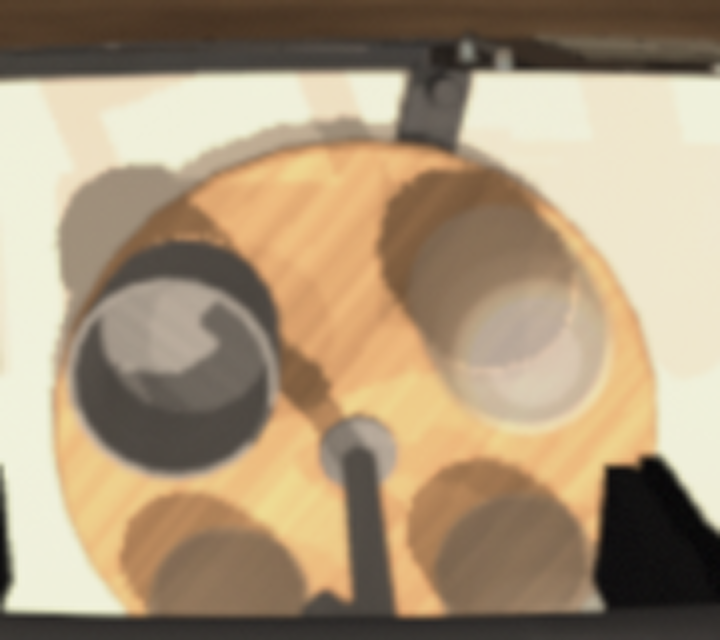

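```bash
python3 - <<'E'
from h import *
d=load('w1')
q=lambda X,Y,z: onz(d,250+(X+.5)/4-.5,125+(Y+.5)/4-.5,z,True)
def cf(P):
    A=np.c_[2*P,np.ones(len(P))]; x=np.linalg.lstsq(A,(P**2).sum(1),rcond=None)[0]; return x[:2],np.sqrt(x[2]+x[0]**2+x[1]**2)
P=np.array([q(X,Y,.092)[:2] for X,Y in ((70,377),(280,377),(172,277),(178,477),(100,305),(248,305),(100,448),(250,448))]); print('beaker',cf(P))
D=np.array([q(X,Y,.026)[:2] for X,Y in ((52,410),(657,400),(350,142),(200,190),(520,180),(620,290),(70,500),(590,255))]); print('deck',cf(D))
print('post',q(358,455,.03),'peg top',q(440,90,.042), q(440,90,.032))
c,_=cf(D); b,_=cf(P); v=b-c; print(np.hypot(*v),np.degrees(np.arctan2(v[1],v[0])))
for z in(.032,.042):
  p=q(440,90,z)[:2]-c; print(np.hypot(*p),np.degrees(np.arctan2(p[1],p[0])))
E
```

```text
beaker (array([0.41597643, 0.20456741]), np.float64(0.03594969334122731))
deck (array([0.46832647, 0.2695761 ]), np.float64(0.12204864313492626))
post [0.47016065 0.26937456 0.03      ] peg top [0.32470501 0.29853188 0.042     ] [0.32573679 0.29962212 0.032     ]
0.08346649124062598 -128.84371246318406
0.14572089890315576 168.10090074283025
0.14651129822883216 168.60129874252894
```

>>> send_rows(moves=[0,0,0,0.8,-3.8,0,1,0,0,0,0.8,-3.8,0,1,0,0,0,0.8,-3.8,0,1,0,0,0,0.7,-3.8,0,1,0,0,0,0,-4,0,1,0,0,0,0,-4,0,1,0,0,0,0,-4,0,1,0,0,0,0,-4,0,1,0,0,0,0,-4,0,1,0,0,0,0,-4,0,1,0,0,0,0,-4,0,1,0,0,0,0,-4,0,1,0,0,0,0,-4,-2,1,0,0,0,0,-4,-3,1,0,0,0,0,-1,-3,1,0,0,0,0,0,0,1,0,0,0,0,0,0,1])

```text
time_s: 3.0
position: [0.3871, -0.3078, 0.242]
tcp_rot: [[-1.0, 0.006, -0.002], [0.006, 1.0, 0.003], [0.002, 0.003, -1.0]]
force: [-0.2, 0.3, 1.2]
opening: 1.003
```

```bash
python3 - <<'E'
from h import *
cap('wrist','w2'); s=st(); print(s['tcp_rot'].round(3))
E
```

```text
{'time_s': 3.05, 'joint_positions': [-51.456, 18.691, 98.923, 0.033, 62.412, -141.156], 'position': [0.388, -0.308, 0.243], 'force': [-0.554, 0.203, 0.095], 'opening': 0.999}
[[-1.     0.006  0.   ]
 [ 0.006  1.     0.001]
 [-0.     0.001 -1.   ]]
```

View pics/w2.png

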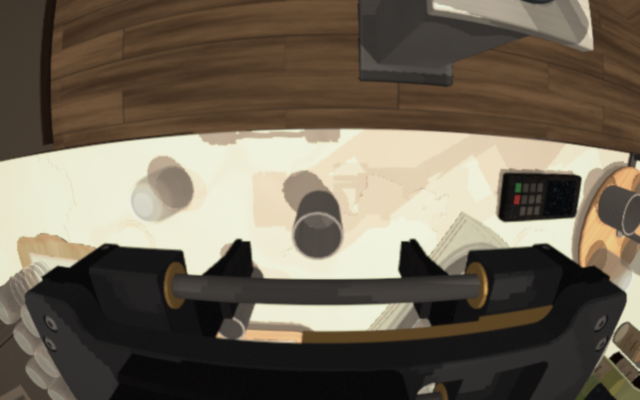

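```bash
python3 - <<'E'
from h import *
t=cv2.imread('pics/w2.png')
cv2.imwrite('pics/c6.png',cv2.resize(t[160:270,200:380],None,fx=4,fy=4,interpolation=cv2.INTER_CUBIC))
E
```

```text
(no output)
```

View pics/c6.png

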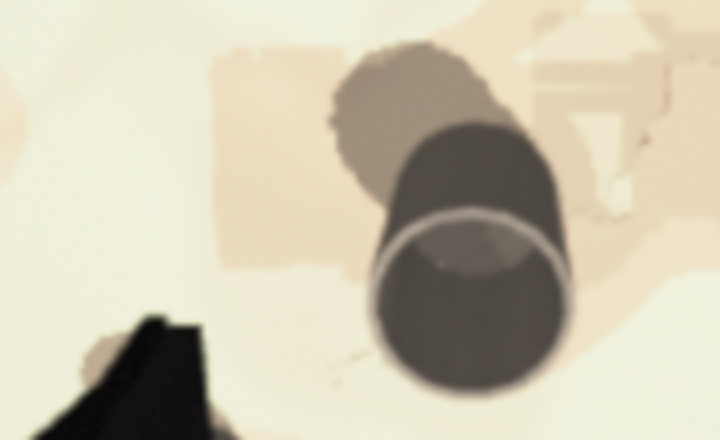

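```bash
cat >> h.py <<'E'
def cf(P):
    P=np.array(P); A=np.c_[2*P,np.ones(len(P))]; x=np.linalg.lstsq(A,(P**2).sum(1),rcond=None)[0]; return x[:2].round(4),np.sqrt(x[2]+x[0]**2+x[1]**2).round(4)
E
python3 - <<'E'
from h import *
d=load('w2')
q=lambda X,Y,z: onz(d,200+(X+.5)/4-.5,160+(Y+.5)/4-.5,z,True)
print(cf([q(X,Y,.1)[:2] for X,Y in ((368,303),(576,303),(472,207),(471,396),(398,233),(545,233),(398,372),(545,372))]))
print(q(472,245,.008), q(475,122,0)) # inner floor, base near edge
E
```

```text
(array([ 0.4307, -0.3164]), np.float64(0.0276))
[ 0.44586743 -0.31843504  0.008     ] [ 0.40502089 -0.31705197  0.        ]
```

>>> send_rows(moves=[0,0,0,2.2,-0.4,-1,1,0,0,0,2.1,-0.4,-2,1,0,0,0,0,0,-4,1,0,0,0,0,0,-4,1,0,0,0,0,0,-4,1,0,0,0,0,0,-2.3,1,0,0,0,0,0,0,1,0,0,0,0,0,0,1])

```text
time_s: 3.85
position: [0.4313, -0.3174, 0.0712]
tcp_rot: [[-1.0, 0.006, 0.002], [0.006, 1.0, -0.002], [-0.002, -0.002, -1.0]]
force: [1.1, -0.1, -0.0]
opening: 0.998
```

```bash
python3 - <<'E'
from h import *
cap('wrist','w3'); s=st()
E
```

```text
{'time_s': 3.9, 'joint_positions': [-48.341, 36.542, 102.119, 0.007, 41.105, -138.017], 'position': [0.432, -0.318, 0.072], 'force': [0.853, 0.354, 0.394], 'opening': 1.003}
```

View pics/w3.png

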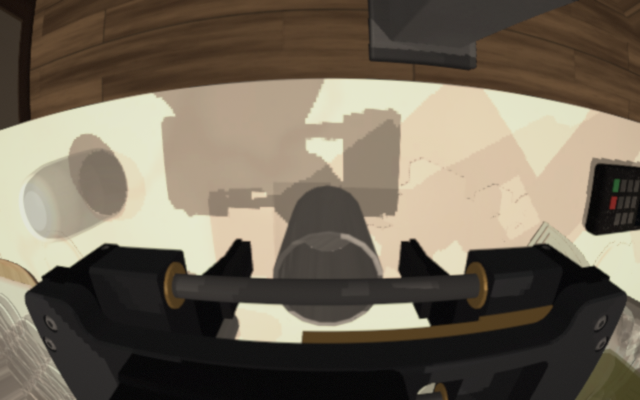

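The cup stands centred between the fingers (px 325, 280; fingertips at 240 and 405). Closing.

>>> send_rows(moves=[0,0,0,0,0,0,-1,0,0,0,0,0,0,-1,0,0,0,0,0,0,-1,0,0,0,0,0,0,-1,0,0,0,0,0,0,-1,0,0,0,0,0,0,-1,0,0,0,0,0,0,-1,0,0,0,0,0,0,-1])

```text
time_s: 4.7
position: [0.4299, -0.3174, 0.0697]
tcp_rot: [[-1.0, 0.007, -0.0], [0.007, 1.0, 0.0], [0.0, 0.0, -1.0]]
force: [-0.8, 1.0, 3.0]
opening: 0.625
```

>>> send_rows(moves=[0,0,0,0,0,2,-1,0,0,0,0,0,4,-1,0,0,0,-1,0,4,-1,0,0,0,-1,0,4,-1,0,0,0,-1,0,4,-1,0,0,0,-1,0,0,-1,0,0,0,0,0,0,-1])

```text
time_s: 5.4
position: [0.3888, -0.3171, 0.2497]
tcp_rot: [[-1.0, 0.008, -0.0], [0.008, 1.0, -0.0], [0.0, -0.0, -1.0]]
force: [1.4, -0.9, -2.1]
opening: 0.626
```

```bash
python3 - <<'E'
from h import *
cap('wrist','w4'); s=st()
E
```

```text
{'time_s': 5.45, 'joint_positions': [-51.941, 18.844, 97.606, 0.005, 63.675, -141.488], 'position': [0.389, -0.317, 0.249], 'force': [-0.019, 0.897, -1.697], 'opening': 0.624}
```

View pics/w4.png

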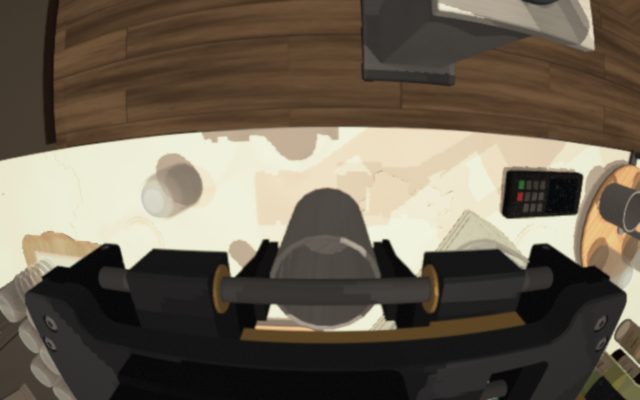

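>>> send_rows(moves=[0,0,0,0,3.9,0,-1,0,0,0,0,3.9,0,-1,0,0,0,0,3.9,0,-1,0,0,0,0,3.9,0,-1,0,0,0,0,3.9,0,-1,0,0,0,0,3.9,0,-1,0,0,0,0,3.9,0,-1,0,0,0,0,3.9,0,-1,0,0,0,0,3.9,0,-1,0,0,0,0,3.9,0,-1,0,0,0,0,3.9,0,-1,0,0,0,0,3.9,0,-1,0,0,7.4,0.2,1,0,-1,0,0,7.4,0.2,1,0,-1,0,0,7.4,0.2,1,0,-1,0,0,7.4,0.2,1,0,-1,0,0,7.4,0.5,0.3,0,-1,0,0,7.4,0.7,0.5,0,-1,0,0,7.3,0.8,0.5,0,-1,0,0,0,0,0,0,-1])

```text
time_s: 7.45
position: [0.4182, 0.2041, 0.2476]
tcp_rot: [[-0.625, -0.781, -0.003], [-0.781, 0.625, -0.0], [0.002, 0.002, -1.0]]
force: [-0.6, 0.3, -2.8]
opening: 0.625
```

```bash
python3 - <<'E'
from h import *
cap('wrist','w5');cap('scene','s5'); s=st(); R=s['tcp_rot']; print(np.degrees(np.arctan2(R[1][1],R[0][1])))
E
```

```text
{'time_s': 7.55, 'joint_positions': [12.17, 15.895, 102.443, 0.003, 61.901, -128.993], 'position': [0.417, 0.203, 0.248], 'force': [-0.3, -0.173, -1.807], 'opening': 0.622}
141.16059347166555
```

View pics/w5.png

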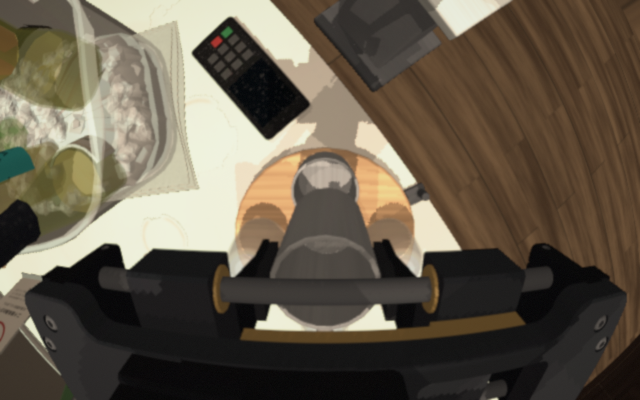

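View pics/s5.png

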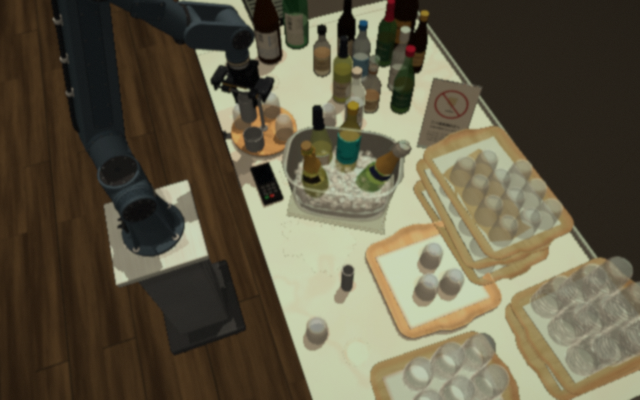

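>>> send_rows(moves=[0,0,0,0,0,-3,-1,0,0,0,0,0,-3,-1,0,0,0,0,0,-2,-1,0,0,0,0,0,0,-1])

```text
time_s: 7.95
position: [0.4148, 0.2027, 0.1668]
tcp_rot: [[-0.627, -0.779, -0.008], [-0.779, 0.627, -0.002], [0.007, 0.005, -1.0]]
force: [-1.0, -0.8, -1.4]
opening: 0.626
```

```bash
python3 - <<'E'
from h import *
cap('wrist','w6'); s=st()
t=cv2.imread('pics/w6.png')
cv2.imwrite('pics/c7.png',cv2.resize(t[130:350,220:430],None,fx=2.7,fy=2.7,interpolation=cv2.INTER_CUBIC))
E
```

```text
{'time_s': 8.0, 'joint_positions': [12.141, 22.906, 107.844, 0.001, 49.535, -129.063], 'position': [0.416, 0.203, 0.168], 'force': [-0.281, 0.872, -0.88], 'opening': 0.628}
```

View pics/c7.png

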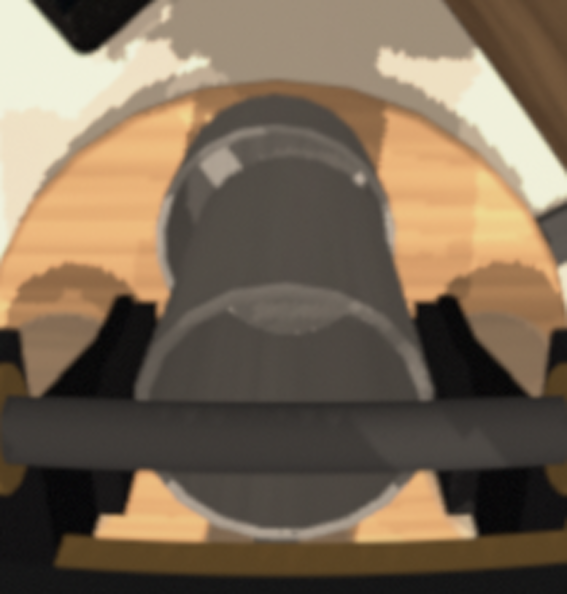

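```bash
python3 - <<'E'
from h import *
d=load('w6')
q=lambda X,Y,z: onz(d,220+(X+.5)/2.7-.5,130+(Y+.5)/2.7-.5,z,True)[:2]
print('beaker',cf([q(X,Y,.092) for X,Y in ((160,235),(393,240),(277,125),(195,158),(360,158),(168,265))]))
print('cup',cf([q(X,Y,.198) for X,Y in ((136,395),(434,395),(284,284),(284,538),(180,325),(385,325),(180,490),(390,490))]))
E
```

```text
beaker (array([0.4166, 0.2021]), np.float64(0.0348))
cup (array([0.415 , 0.2027]), np.float64(0.0265))
```

>>> send_rows(moves=[0,0,0,0.1,0,-1.5,-1,0,0,0,0,0,-1.5,-1,0,0,0,0,0,-1.5,-1,0,0,0,0,0,-1,-1,0,0,0,0,0,-0.6,-1,0,0,0,0,0,-0.4,-1,0,0,0,0,0,0,-1])

```text
time_s: 8.7
position: [0.4191, 0.2036, 0.1046]
tcp_rot: [[-0.625, -0.78, 0.0], [-0.78, 0.625, 0.0], [-0.0, -0.0, -1.0]]
force: [0.3, 0.8, -1.5]
opening: 0.624
```

>>> send_rows(moves=[0,0,0,0,0,-0.2,-1,0,0,0,0,0,0,-1])

```text
time_s: 8.9
position: [0.4191, 0.2036, 0.1028]
tcp_rot: [[-0.625, -0.78, 0.001], [-0.78, 0.625, 0.0], [-0.0, -0.0, -1.0]]
force: [0.3, 0.7, -1.2]
opening: 0.624
```

```bash
python3 - <<'E'
from h import *
cap('wrist','w7'); s=st()
E
```

```text
{'time_s': 8.95, 'joint_positions': [12.129, 29.909, 110.883, -0.001, 39.175, -129.169], 'position': [0.419, 0.204, 0.103], 'force': [0.518, -0.312, -1.245], 'opening': 0.626}
```

View pics/w7.png

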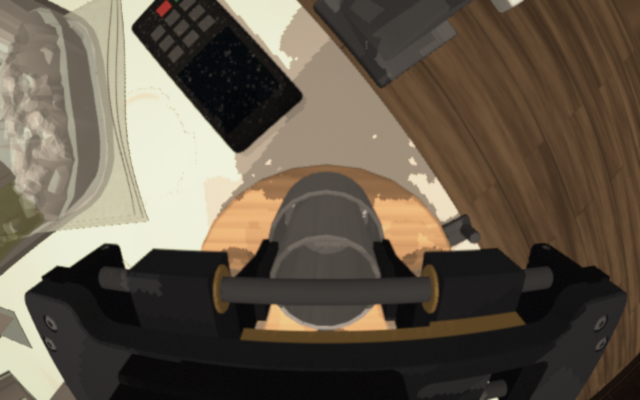

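>>> send_rows(moves=[0,0,0,0,0,-0.1,-1,0,0,0,0,0,0,0.2,0,0,0,0,0,0,1,0,0,0,0,0,0,1,0,0,0,0,0,0,1,0,0,0,0,0,0,1,0,0,0,0,0,2,1,0,0,0,0,0,3,1,0,0,0,0,0,4,1,0,0,0,0,0,4,1,0,0,0,0,0,4,1,0,0,0,0,0,0,1])

```text
time_s: 10.15
position: [0.4225, 0.2044, 0.2769]
tcp_rot: [[-0.625, -0.781, 0.013], [-0.781, 0.625, 0.003], [-0.01, -0.008, -1.0]]
force: [-0.1, -0.3, 0.5]
opening: 1.002
```

```bash
python3 - <<'E'
from h import *
cap('wrist','w8'); s=st()
t=cv2.imread('pics/w8.png')
cv2.imwrite('pics/c8.png',cv2.resize(t[130:350,220:430],None,fx=2.7,fy=2.7,interpolation=cv2.INTER_CUBIC))
E
```

```text
{'time_s': 10.2, 'joint_positions': [12.134, 13.955, 100.327, 0.001, 65.294, -129.173], 'position': [0.421, 0.204, 0.274], 'force': [-0.697, -0.343, -1.133], 'opening': 0.998}
```

View pics/c8.png

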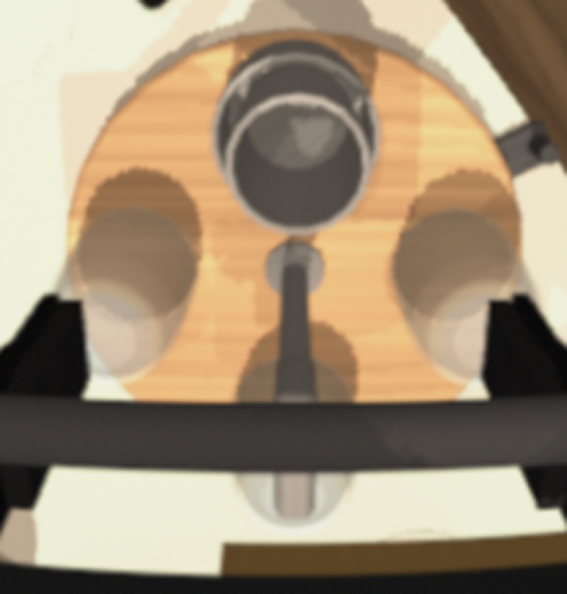

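```bash
python3 - <<'E'
from h import *
d=load('w8')
q=lambda X,Y,z: onz(d,220+(X+.5)/2.7-.5,130+(Y+.5)/2.7-.5,z,True)[:2]
print('beaker',cf([q(X,Y,.092) for X,Y in ((214,135),(382,135),(297,53),(235,80),(360,78),(222,170))]))
print('cup',cf([q(X,Y,.131) for X,Y in ((224,165),(374,163),(298,93),(299,233),(245,114),(350,112),(247,215),(352,213))]))
t=load('top0')
E
```

```text
beaker (array([0.4159, 0.2027]), np.float64(0.0357))
cup (array([0.4175, 0.2046]), np.float64(0.028))
```

>>> send_rows(moves=[0,0,-7.4,-0.8,-0.5,0,1,0,0,-7.4,-0.7,-0.5,0,1,0,0,-7.4,-0.6,-0.4,0,1,0,0,-7.4,-0.3,-1,0,1,0,0,-7.4,-0.3,-1,0,1,0,0,-7.4,-0.3,-1,0,1,0,0,-7.3,-0.3,-1,0,1,0,0,0,0,-4,0,1,0,0,0,0,-4,0,1,0,0,0,0,-4,0,1,0,0,0,0,-4,0,1,0,0,0,0,-4,0,1,0,0,0,0,-4,0,1,0,0,0,0,-4,0,1,0,0,0,0,-4,0,1,0,0,0,0,-4,0,1,0,0,0,0,-4,0,1,0,0,0,0,-4,0,1,0,0,0,0,-4,0,1])

```text
time_s: 12.1
position: [0.3849, -0.3312, 0.2697]
tcp_rot: [[-1.0, 0.008, -0.002], [0.008, 1.0, 0.003], [0.002, 0.003, -1.0]]
force: [0.1, 0.4, -1.1]
opening: 0.999
```

>>> send_rows(moves=[0,0,0,0,-4,0,1,0,0,0,2,-3,0,1,0,0,0,3,-2,0,1,0,0,0,4,0,0,1,0,0,0,1,0,0,1,0,0,0,0,0,0,1,0,0,0,0,0,0,1])

```text
time_s: 12.8
position: [0.4847, -0.4194, 0.2701]
tcp_rot: [[-1.0, 0.006, -0.003], [0.006, 1.0, 0.002], [0.003, 0.002, -1.0]]
force: [-0.3, 0.2, -0.9]
opening: 0.999
```

```bash
python3 - <<'E'
from h import *
cap('wrist','w9'); s=st()
t=cv2.imread('pics/w9.png')
cv2.imwrite('pics/c9.png',cv2.resize(t[130:350,220:430],None,fx=2.7,fy=2.7,interpolation=cv2.INTER_CUBIC))
E
```

```text
{'time_s': 12.85, 'joint_positions': [-50.846, 28.9, 76.318, -0.039, 74.951, -140.434], 'position': [0.485, -0.42, 0.271], 'force': [0.541, 1.13, -0.146], 'opening': 1.002}
```

View pics/c9.png

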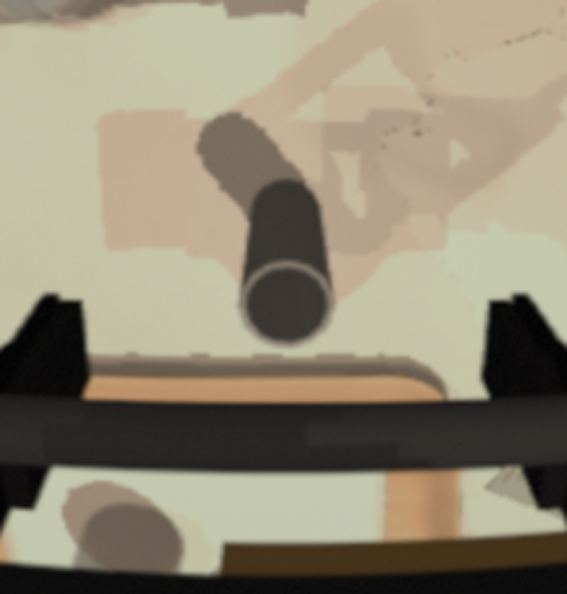

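```bash
python3 - <<'E'
from h import *
d=load('w9')
q=lambda X,Y,z: onz(d,220+(X+.5)/2.7-.5,130+(Y+.5)/2.7-.5,z,True)[:2]
print('cup',cf([q(X,Y,.13) for X,Y in ((239,304),(334,304),(287,259),(287,346),(254,271),(320,271),(254,335),(320,335))]))
print(q(285,180,0))
E
```

```text
cup (array([ 0.5346, -0.4193]), np.float64(0.0187))
[ 0.51832189 -0.41963726]
```

>>> send_rows(moves=[0,0,0,2.5,0,-1,1,0,0,0,2.5,0,-3,1,0,0,0,0,0,-4,1,0,0,0,0,0,-4,1,0,0,0,0,0,-3,1,0,0,0,0,0,-2,1,0,0,0,0,0,0,1,0,0,0,0,0,0,1])

```text
time_s: 13.65
position: [0.5352, -0.4207, 0.1021]
tcp_rot: [[-1.0, 0.008, -0.0], [0.008, 1.0, 0.0], [0.0, 0.0, -1.0]]
force: [0.8, 0.1, 0.4]
opening: 1.001
```

```bash
python3 - <<'E'
from h import *
cap('wrist','w10'); s=st()
E
```

```text
{'time_s': 13.7, 'joint_positions': [-47.536, 42.319, 78.852, -0.01, 58.701, -137.098], 'position': [0.536, -0.421, 0.103], 'force': [0.39, -0.344, 0.345], 'opening': 0.997}
```

View pics/w10.png

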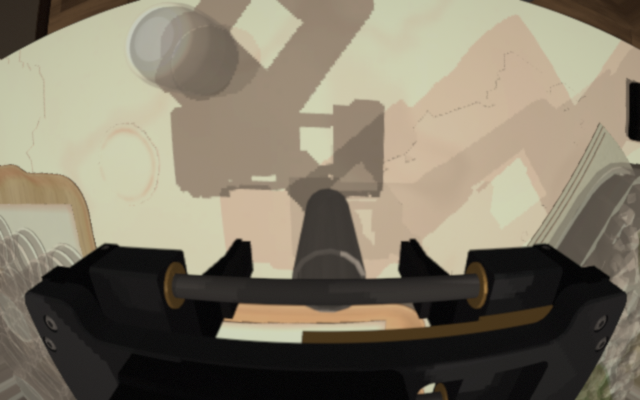

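The narrow cup is centred between the fingers (px 330, 280). Close, then lift and bring it back.

>>> send_rows(moves=[0,0,0,0,0,0,-1,0,0,0,0,0,0,-1,0,0,0,0,0,0,-1,0,0,0,0,0,0,-1,0,0,0,0,0,0,-1,0,0,0,0,0,0,-1,0,0,0,0,0,0,-1,0,0,0,0,0,0,-1,0,0,0,0,0,0,-1,0,0,0,0,0,2,-1,0,0,0,-1,0,4,-1,0,0,0,-2,0,4,-1,0,0,0,-2,0,4,-1,0,0,0,-3,0,4,-1,0,0,0,-4,0,0,-1,0,0,0,-2.6,0,0,-1,0,0,0,0,0,0,-1])

```text
time_s: 15.4
position: [0.3867, -0.4199, 0.2819]
tcp_rot: [[-1.0, 0.01, -0.002], [0.01, 1.0, 0.001], [0.002, 0.001, -1.0]]
force: [0.8, 0.3, -1.0]
opening: 0.436
```

```bash
python3 - <<'E'
from h import *
cap('wrist','w11'); s=st()
E
```

```text
{'time_s': 15.45, 'joint_positions': [-58.437, 22.483, 85.642, 0.007, 71.891, -147.901], 'position': [0.389, -0.42, 0.282], 'force': [1.294, -0.219, -0.432], 'opening': 0.439}
```

View pics/w11.png

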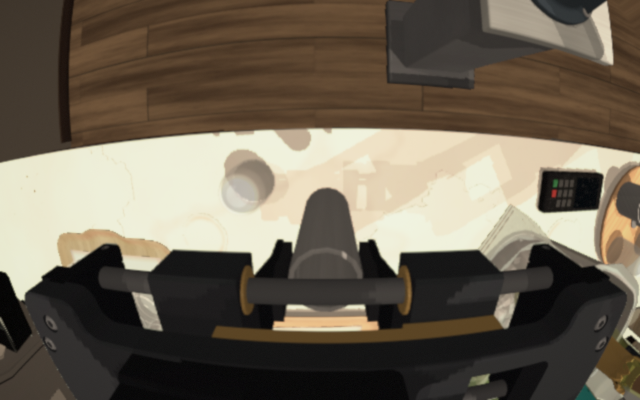

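>>> send_rows(moves=[0,0,0,0,3.8,0,-1,0,0,0,0,3.8,0,-1,0,0,0,0,3.8,0,-1,0,0,0,0,3.8,0,-1,0,0,0,0,3.8,0,-1,0,0,0,0,3.8,0,-1,0,0,0,0,3.8,0,-1,0,0,0,0,3.8,0,-1,0,0,0,0,3.8,0,-1,0,0,0,0,3.8,0,-1,0,0,0,0,3.8,0,-1,0,0,0,0,3.8,0,-1,0,0,0,0,3.8,0,-1,0,0,0,0,3.8,0,-1,0,0,0,0,3.8,0,-1])

```text
time_s: 16.95
position: [0.3904, 0.152, 0.2816]
tcp_rot: [[-1.0, 0.006, 0.001], [0.006, 1.0, 0.0], [-0.001, 0.0, -1.0]]
force: [0.4, -0.3, -1.8]
opening: 0.44
```

>>> send_rows(moves=[0,0,7.4,0.2,1,0,-1,0,0,7.4,0.2,1,0,-1,0,0,7.4,0.2,1,0,-1,0,0,7.4,0.2,1,0,-1,0,0,7.4,0.6,0.5,0,-1,0,0,7.4,0.7,0.5,0,-1,0,0,7.2,0.8,0.5,0,-1,0,0,0,0,0,-1,-1,0,0,0,0,0,0,-1])

```text
time_s: 17.85
position: [0.4177, 0.2048, 0.2698]
tcp_rot: [[-0.628, -0.778, -0.004], [-0.778, 0.628, -0.001], [0.003, 0.003, -1.0]]
force: [-1.0, -0.1, -1.2]
opening: 0.441
```

```bash
python3 - <<'E'
from h import *
cap('wrist','w12'); s=st()
t=cv2.imread('pics/w12.png')
cv2.imwrite('pics/c12.png',cv2.resize(t[130:350,220:430],None,fx=2.7,fy=2.7,interpolation=cv2.INTER_CUBIC))
E
```

```text
{'time_s': 17.9, 'joint_positions': [12.288, 14.317, 100.552, 0.005, 65.337, -128.819], 'position': [0.418, 0.205, 0.27], 'force': [0.096, -0.889, -1.078], 'opening': 0.438}
```

View pics/c12.png

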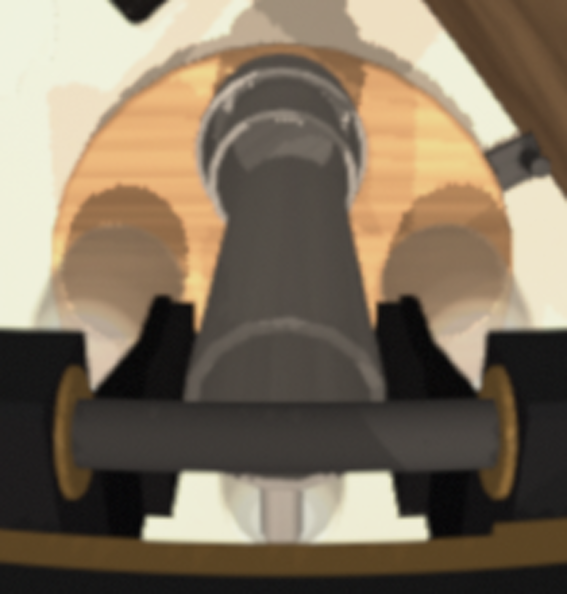

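>>> send_rows(moves=[0,0,0,0,0,-1.5,-1,0,0,0,0,0,-1.2,-1,0,0,0,0,0,0,-1,0,0,0,0,0,0,-1])

```text
time_s: 18.3
position: [0.4187, 0.2045, 0.2446]
tcp_rot: [[-0.627, -0.779, -0.001], [-0.779, 0.627, -0.0], [0.0, 0.0, -1.0]]
force: [-0.6, 0.2, -1.3]
opening: 0.433
```

```bash
python3 - <<'E'
from h import *
cap('wrist','w13'); s=st()
t=cv2.imread('pics/w13.png')
cv2.imwrite('pics/c13.png',cv2.resize(t[130:350,220:430],None,fx=2.7,fy=2.7,interpolation=cv2.INTER_CUBIC))
E
```

```text
{'time_s': 18.35, 'joint_positions': [12.246, 16.215, 102.523, -0.0, 61.226, -128.91], 'position': [0.419, 0.205, 0.245], 'force': [-0.665, 0.39, -1.305], 'opening': 0.442}
```

View pics/c13.png

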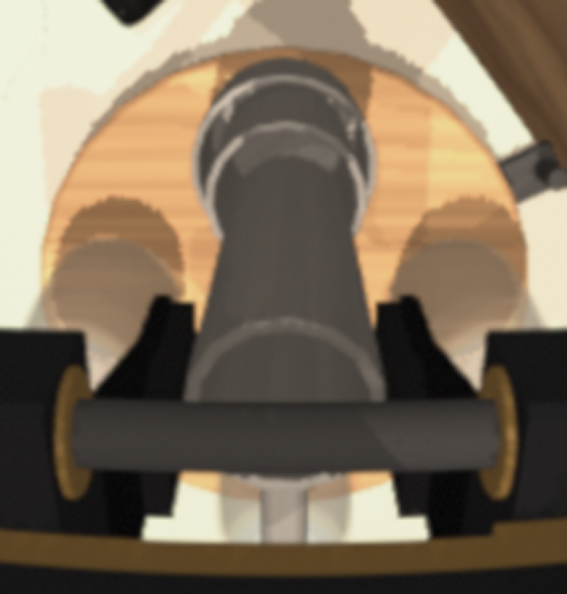

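```bash
python3 - <<'E'
from h import *
d=load('w13')
q=lambda X,Y,z: onz(d,220+(X+.5)/2.7-.5,130+(Y+.5)/2.7-.5,z,True)[:2]
print('wide',cf([q(X,Y,.131) for X,Y in ((206,195),(371,193),(288,121),(228,145),(347,143),(213,220),(364,220))]))
z=.245-.102+.13
print('small',cf([q(X,Y,z) for X,Y in ((185,398),(385,398),(285,317),(210,350),(360,350),(240,474),(330,474))]))
E
```

```text
wide (array([0.4175, 0.205 ]), np.float64(0.0278))
small (array([0.4176, 0.2032]), np.float64(0.0179))
```

>>> send_rows(moves=[0,0,0,0,0.1,-1.2,-1,0,0,0,0,0,-1.5,-1,0,0,0,0,0,-1.5,-1,0,0,0,0,0,-1.5,-1,0,0,0,0,0,-1.5,-1,0,0,0,0,0,-1.5,-1,0,0,0,0,0,-1,-1,0,0,0,0,0,-0.5,-1,0,0,0,0,0,0,-1,0,0,0,0,0,0,-1])

```text
time_s: 19.35
position: [0.4194, 0.2057, 0.143]
tcp_rot: [[-0.627, -0.779, 0.001], [-0.779, 0.627, 0.0], [-0.001, -0.001, -1.0]]
force: [0.4, -0.1, 0.3]
opening: 0.439
```

>>> send_rows(moves=[0,0,0,0,0,-0.2,-1,0,0,0,0,0,0,-1])

```text
time_s: 19.55
position: [0.4192, 0.2056, 0.1409]
tcp_rot: [[-0.627, -0.779, 0.001], [-0.779, 0.627, 0.0], [-0.001, -0.001, -1.0]]
force: [0.2, 0.4, -0.3]
opening: 0.435
```

```bash
python3 - <<'E'
from h import *
cap('wrist','w14'); s=st()
E
```

```text
{'time_s': 19.6, 'joint_positions': [12.375, 25.821, 109.046, -0.003, 45.096, -128.823], 'position': [0.419, 0.206, 0.141], 'force': [0.107, 0.306, -1.064], 'opening': 0.438}
```

View pics/w14.png

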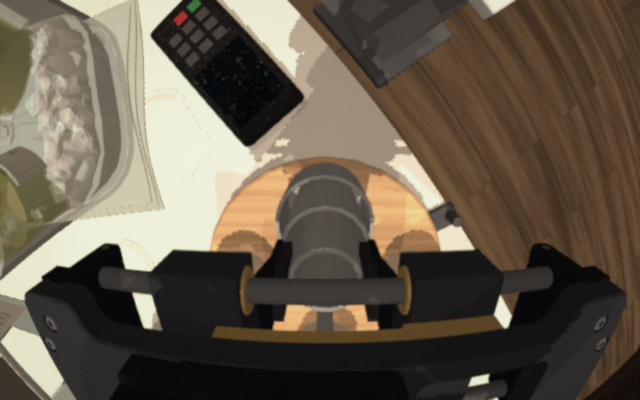

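>>> send_rows(moves=[0,0,0,0,0,0,0,0,0,0,0,0,0,1,0,0,0,0,0,0,1,0,0,0,0,0,0,1,0,0,0,0,0,0,1,0,0,0,0,0,2,1,0,0,0,0,0,3,1,0,0,0,0,0,4,1,0,0,0,0,0,4,1,0,0,0,0,0,0,1,0,0,0,0,0,0,1])

```text
time_s: 20.7
position: [0.4192, 0.2056, 0.2714]
tcp_rot: [[-0.627, -0.779, 0.002], [-0.779, 0.627, 0.001], [-0.002, -0.001, -1.0]]
force: [-0.1, -0.1, -0.6]
opening: 1.0
```

```bash
python3 - <<'E'
from h import *
cap('wrist','w15'); s=st()
t=cv2.imread('pics/w15.png')
cv2.imwrite('pics/c15.png',cv2.resize(t[130:350,220:430],None,fx=2.7,fy=2.7,interpolation=cv2.INTER_CUBIC))
E
```

```text
{'time_s': 20.75, 'joint_positions': [12.374, 14.326, 100.552, -0.0, 65.169, -128.824], 'position': [0.418, 0.205, 0.27], 'force': [0.035, 0.716, 0.176], 'opening': 1.003}
```

View pics/c15.png

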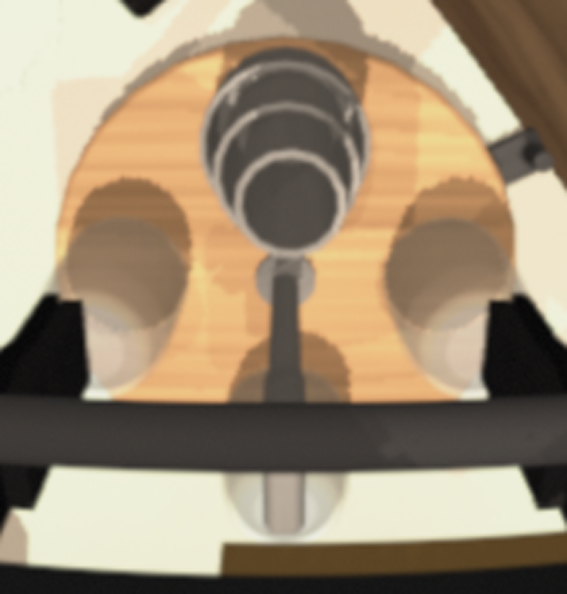

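```bash
python3 - <<'E'
from h import *
d=load('w15')
q=lambda X,Y,z: onz(d,220+(X+.5)/2.7-.5,130+(Y+.5)/2.7-.5,z,True)[:2]
print('small',cf([q(X,Y,.169) for X,Y in ((231,203),(350,203),(291,148),(289,257),(247,165),(334,165),(247,242),(334,242))]))
print('wide',cf([q(X,Y,.131) for X,Y in ((212,165),(369,163),(288,102),(234,125),(347,123))]))
a=q(284,475,.206);b=q(284,530,.206);print('bar',a,b); v=b-a; print(np.degrees(np.arctan2(v[1],v[0])))
print('post base',q(287,283,.028))
print('peg',q(538,152,.05))
E
```

```text
small (array([0.4169, 0.2055]), np.float64(0.0194))
wide (array([0.4181, 0.2075]), np.float64(0.0301))
bar [0.46948094 0.26750338] [0.48417297 0.28574712]
51.15484782103749
post base [0.47081084 0.27081549]
peg [0.32856307 0.28785651]
```

>>> send_rows(moves=[0,0,0,2.6,3.2,0,1,0,0,0,2.6,3.2,0,1,0,0,0,0,0,0,1,0,0,0,0,0,-2,1,0,0,0,0,0,-2,1,0,0,0,0,0,0,1,0,0,0,0,0,0,1])

```text
time_s: 21.45
position: [0.4698, 0.269, 0.2293]
tcp_rot: [[-0.627, -0.779, -0.004], [-0.779, 0.627, -0.001], [0.003, 0.002, -1.0]]
force: [0.0, -0.1, 0.4]
opening: 0.999
```

```bash
python3 - <<'E'
from h import *
cap('wrist','w16'); cap('top','t16'); s=st()
t=cv2.imread('pics/t16.png')
cv2.imwrite('pics/c16.png',cv2.resize(t[130:270,160:300],None,fx=4,fy=4,interpolation=cv2.INTER_CUBIC))
E
```

```text
{'time_s': 21.55, 'joint_positions': [17.963, 23.29, 93.41, -0.004, 63.279, -123.222], 'position': [0.471, 0.269, 0.231], 'force': [0.017, -0.946, 0.37], 'opening': 1.001}
```

View pics/w16.png

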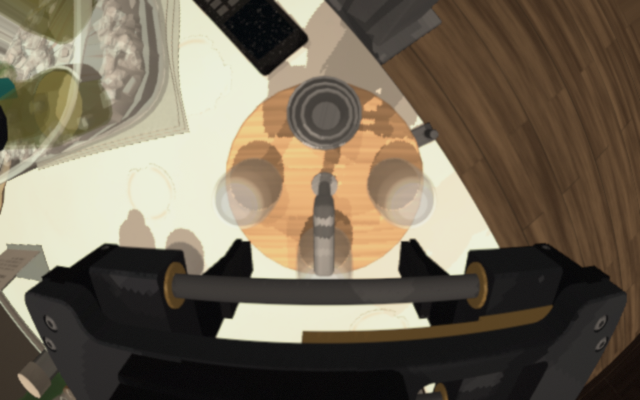

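View pics/c16.png

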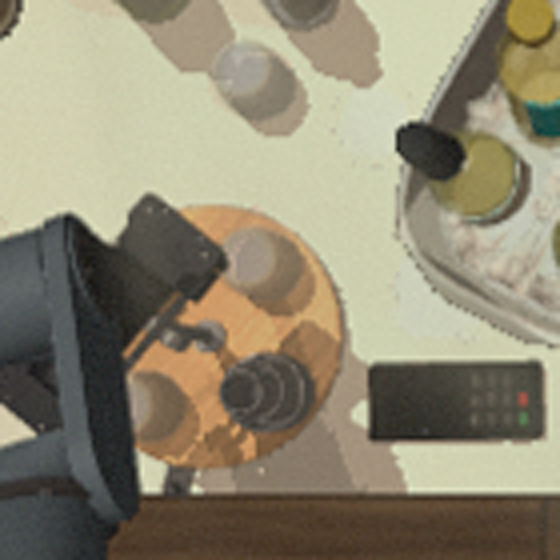

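```bash
python3 - <<'E'
from h import *
d=load('w16')
for r in (-26,0,26):
    t=np.radians(51.2); print(r,proj(d,[.47+r/1e3*np.cos(t),.269+r/1e3*np.sin(t),.206],True))
print(proj(d,[.47,.269,.23],True),proj(d,[.47,.269,.028],True),proj(d,[.418,.2065,.169],True))
E
```

```text
-26 (np.float64(324.9532145656953), np.float64(203.8841708312826))
0 (np.float64(324.98011717439437), np.float64(242.34322491802587))
26 (np.float64(325.00757285233686), np.float64(277.1408633020026))
(np.float64(325.0132597457785), np.float64(258.52261934896336)) (np.float64(324.86657819638776), np.float64(183.9931147658741)) (np.float64(326.80172834513786), np.float64(114.59455130839736))
```

Projections match the picture (bar from v 204 to 277 at u ≈ 324). Go down and grip.

>>> send_rows(moves=[0,0,0,0,0,-2,1,0,0,0,0,0,-2,1,0,0,0,0,0,-1.5,1,0,0,0,0,0,0,1,0,0,0,0,0,0,-1,0,0,0,0,0,0,-1,0,0,0,0,0,0,-1,0,0,0,0,0,0,-1,0,0,0,0,0,0,-1,0,0,0,0,0,0,-1,0,0,0,0,0,0,-1,0,0,0,0,0,0,-1,0,0,0,0,0,0,-1,0,0,0,0,0,0,-1,0,0,0,0,0,0,-1,0,0,0,0,0,0,-1])

```text
time_s: 23.15
position: [0.4713, 0.2692, 0.1755]
tcp_rot: [[-0.627, -0.779, 0.001], [-0.779, 0.627, -0.001], [-0.0, -0.001, -1.0]]
force: [1.0, -1.4, -0.6]
opening: 0.16
```

>>> send_rows(moves=[0,0,-1,0,0,0,-1,0,0,-2,0,0,0,-1,0,0,-3,0,0,0,-1,0,0,-3,0,0,0,-1,0,0,-3,0,0,0,-1,0,0,-3,0,0,0,-1,0,0,-3,0,0,0,-1,0,0,-3,0,0,0,-1,0,0,-3,0,0,0,-1,0,0,-3,0,0,0,-1,0,0,-3,0,0,0,-1])

```text
time_s: 24.25
position: [0.4712, 0.2694, 0.1755]
tcp_rot: [[-0.933, -0.359, 0.0], [-0.359, 0.933, -0.0], [-0.0, -0.001, -1.0]]
force: [1.5, -2.0, -1.7]
opening: 0.159
```

>>> send_rows(moves=[0,0,-3,0,0,0,-1,0,0,-3,0,0,0,-1,0,0,-3,0,0,0,-1,0,0,-3,0,0,0,-1,0,0,-3,0,0,0,-1,0,0,-3,0,0,0,-1,0,0,-3,0,0,0,-1,0,0,-3,0,0,0,-1,0,0,-3,0,0,0,-1,0,0,-3,0,0,0,-1,0,0,-2,0,0,0,-1,0,0,-0.8,0,0,0,-1,0,0,0,0,0,0,-1,0,0,0,0,0,0,-1,0,0,0,0,0,0,-1])

```text
time_s: 25.75
position: [0.4712, 0.2696, 0.1755]
tcp_rot: [[-0.98, 0.201, 0.0], [0.201, 0.98, 0.0], [-0.0, 0.0, -1.0]]
force: [2.8, -0.7, -1.2]
opening: 0.158
```

```bash
python3 - <<'E'
from h import *
cap('wrist','w17'); cap('top','t17'); cap('scene','s17'); s=st(); print(s['moment'])
t=cv2.imread('pics/w17.png')
cv2.imwrite('pics/c17.png',cv2.resize(t[40:260,220:440],None,fx=2.7,fy=2.7,interpolation=cv2.INTER_CUBIC))
E
```

```text
{'time_s': 25.9, 'joint_positions': [17.979, 27.516, 96.727, 0.001, 55.73, -60.422], 'position': [0.471, 0.27, 0.175], 'force': [3.056, -0.726, -2.402], 'opening': 0.159}
[-0.09553203 -0.40465749  0.02449907]
```

View pics/c17.png

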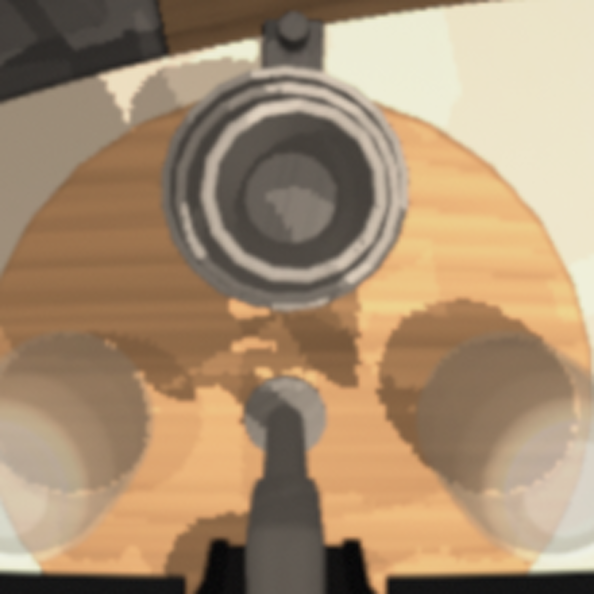

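View pics/t17.png

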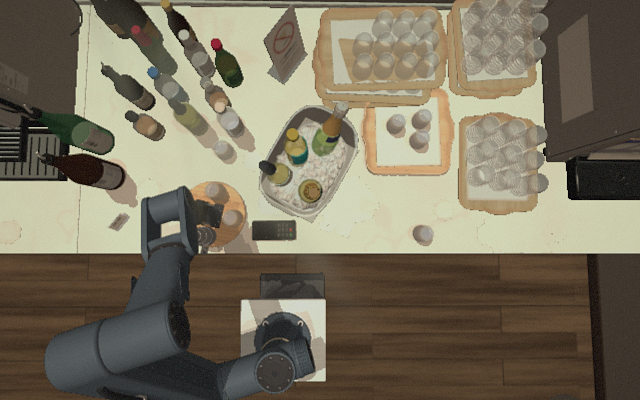

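View pics/s17.png

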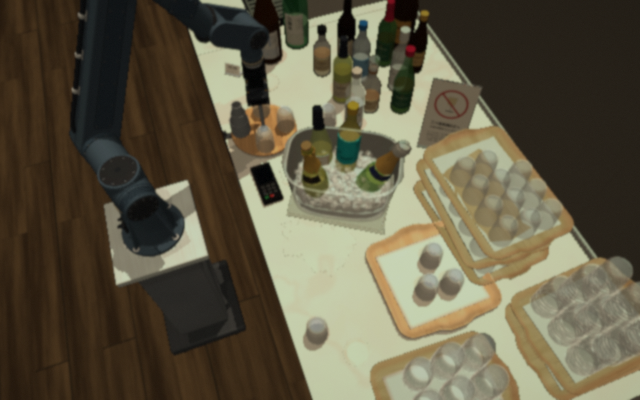

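```bash
python3 - <<'E'
from h import *
d=load('w17')
q=lambda X,Y,z: onz(d,220+(X+.5)/2.7-.5,40+(Y+.5)/2.7-.5,z,True)[:2]
ax=q(285,417,.028); c,r=cf([q(X,Y,.092) for X,Y in ((162,190),(410,190),(285,66),(287,310))]); 
s,rs=cf([q(X,Y,.169) for X,Y in ((201,190),(378,190),(290,97),(292,282))]); p=q(293,28,.042)
for o in (ax,np.array([.470,.2693])):
  for n,v in (('beaker',c),('small',s),('peg',p)): print(n,v,np.hypot(*(v-o)),np.degrees(np.arctan2(*(v-o)[::-1])))
print(r,rs)
t0=load('top0');t1=load('top17' if 0 else 't17')
for n,(x0,y0,x1,y1) in dict(card=(245,215,303,245),gr=(405,220,440,250),gl=(210,138,240,165)).items():
  A=t0['pixels'][y0:y1,x0:x1].mean(2).astype(np.float32);B=t1['pixels'][y0:y1,x0:x1].mean(2).astype(np.float32)
  print(n,cv2.phaseCorrelate(A,B))
st()
E
```

```text
beaker [0.3878 0.2863] 0.08506789567884535 168.2082579877803
small [0.39   0.2865] 0.08295770388937343 167.76252730207742
peg [0.33088538 0.30054515] 0.14371113329908541 167.28575644760792
beaker [0.3878 0.2863] 0.083939502023779 168.31524067083882
small [0.39   0.2865] 0.08182811252864136 167.86611982936668
peg [0.33088538 0.30054515] 0.14258028352180022 167.34142943513405
0.0361 0.0182
card ((0.012915224320977359, -0.06145582727842047), 0.7815303018358019)
gr ((-0.035994938680964594, -0.04645917410900324), 0.9604880171793478)
gl ((0.021551206892903352, 0.4465512251851198), 1.0531698527159514)
{'time_s': 25.9, 'joint_positions': [17.979, 27.516, 96.727, 0.001, 55.73, -60.422], 'position': [0.471, 0.27, 0.175], 'force': [3.056, -0.726, -2.402], 'opening': 0.159}
```

```bash
python3 -c "
from h import *
print(hand_in())"
```

```text
the job is handed in; nothing more can be done
None
```

The two cups are nested in the beaker and the caddy is turned to the pointer peg. I handed the job in at about 26 s with the fingers still gripping the centre handle. `hand_in` gives no verdict, so these are my own last checks:

- **Cups:** I put the wider cup in first, then the narrow one. Before the caddy was turned, their rims measured 28 mm and 19.4 mm in radius at their seated heights, which matches the given sizes. A later fit of the wider rim, from only five points, gave 30 mm. After the turn the rims still looked concentric, with the narrow rim's centre about 2 mm from the beaker's.
- **Alignment:** The beaker lies at 168.2–168.3° from the turning axis. The peg measured 167.3° last and 168.1–168.6° at the start. The offset is therefore within about 1° (0.02 rad), against a limit of 0.12 rad.
- **Grip:** The fingers stopped at 0.16 opening, about 14 mm, which is the bar's thickness, with the grip held on. I did not read the finger contact force directly.
- **Loose objects:** Comparing top views from before and after, the card reader and right glass moved less than 0.1 px. The left glass showed 0.45 px (about 2 mm), probably from changed shadows and well under the 30 mm limit.

No check failed.

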